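# Hold the magenta reference cell in the light gauge

## Robot

A 6-joint arm with a two-finger parallel gripper is mounted at the origin on the work surface. World frame = base frame: x ahead of the robot, y to its left, z up, the work surface at z = 0. Lengths are in m, angles in rad, forces in N, time in s.
With the tool pointing down it reaches from about 0.375 to 0.975 m from the base axis. Payload 3.8 kg.
Tool frame: the origin (TCP) lies at the very end of the fingers, on their centre line; the grasp point (between the pads) lies 19 mm behind it; z points along the fingers, y is the line along which they close (so a half turn about z gives the same grasp; the last joint's range is limited). The gripper opens to 85 mm and grips with 20 to 120 N. Pads are 22 mm wide; open, the fingers measure 114 mm over their backs; the gripper's body (76 mm by 85 mm) begins 54 mm behind the grasp point. The pads swing forward as they close: fully open they stand 13 mm farther back than shut.
Start: joints at [1.148, 0.264, 1.604, -0, 1.274, -0.037], TCP at [0.254, 0.625, 0.231] pointing down, gripper open.
Joint ranges: [-2.63, 2.63], [-0.94, 2.18], [0.31, 2.57], [-1.31, 4.45], [0, 2.66], [-2.55, 2.55]. Speed limits (rad/s): [2.57, 2.57, 3.14, 3.14, 3.14, 3.14].

## Interface

Orientations are given as a rotation vector (axis times angle).
In Python, from workcell import monitor, viewer, job gives the robot as it stands. The module is installed in compiled form; this text tells all that it offers.
- The arm moves only by the tool step_arm, never from a script. Its argument "series" is one flat list of numbers, 4 for each row, row after row: the shift along the tool's x, y, z in m, then the turn about the tool's z in rad. A call has 1 to 8 rows; each row is the pose to reach, as a shift and turn from the pose commanded when the call began, along the tool's axes at that moment; what a row does not reach only later rows make up. A row lasts 1/8 s, in which the tool goes at most 62.5 mm and 10.7 degrees, less where a joint would pass 70% of its speed; a pose out of reach is approached as far as the arm can. A call with a gripper value outside its range is refused whole. "gripper" is the opening, from 0 (shut) to 1 (fully open), set as the call begins (left out, the last holds). The fingers move at their own pace and stop on an object; "newtons" is the grip in N (left out, the last holds). Time passes only in rows, so rows that repeat a pose let the fingers close. It gives the time, the measured TCP pose, the force, the opening and the grip force at its end, in the units of the state.
- monitor.read_state(): the state, without advancing time (a new reading comes with each control period).
- viewer.read_camera(name): name is "scene" or "top" or "wrist"; returns a dict with "image" (384x512x3 uint8, red, green, blue), "intrinsics" (3x3 intrinsics, pixels), "distortion" ([k1, k2, p1, p2, k3] as OpenCV has them; the pictures are not rectified), "T" (4x4, takes a point from camera to world coordinates); the wrist camera has in their place "hand_eye" (4x4, takes a point from camera to tool coordinates, whose origin is the TCP and whose axes are the flange's). Camera axes: x right, y up, looking along -z (the intrinsics and any distortion apply to the point x, -y, -z); pixel columns grow to the right and rows downward; lengths in m; the calibration is good to about 2 mm. A picture is of the moment at which its call begins: read the wrist's pose just before it. There is no depth.
- job.finish_job(): hands the job in; it is judged then, once.
Trained networks look in a picture, given as the dict that the camera call returned (one of the last four; its "shot" number tells which), for a name from the list of things; names that differ only in an ending like _2 or _b are one class to them, and where a whole thing is asked for, a point or a joint stands for the part that bears it (a point fixed in the world has none). Each returns a list of dicts, best first, with "score" (0 to 1); they miss things now and then, are a little off and sometimes report something else, mostly with a low value. They report only what shows in the picture. A call takes as long as a camera call. They do not tell look-alikes from the thing itself.
- viewer.boxes_of(picture, label): "extent" ([centre column, centre row, width, height] in pixels, round what is visible of it).
- viewer.spot_point(picture, label): "point" ([column, row] in pixels: a listed point, or the origin of a listed thing).
The state is a dict: "time": time; "q": joint angles; "joint_vel": joint speeds; "joint_torque": joint torques, N m; "tool_pos": TCP position; "tcp_rot": TCP orientation; "wrist_force": force on the tool from outside, world axes, zero at the start; "torque": the same for the moment, N m; "width": opening from 0.0 (shut) to 1.0 (fully open); "grip_force": force on a finger pad.
Only numpy, scipy, OpenCV 4.12 (cv2) and the standard library are available. Lean on these libraries where they do the work, as an engineer would, in place of code of your own. Each camera call takes 0.05 s, during which the arm holds its last target. There are 200 camera calls.

## Task

The black cover plate of the light gauge has popped up at its front end: press it back down until it lies flat and flush in its recess. Then pick up the magenta glass cell by its two frosted white sides only, never pinching its clear coloured faces, and hold it upright and still in the light path, about midway between lamp and sensor, with the beam passing squarely through the middle of its clear faces and the cell resting on nothing. Finish while still holding it there, with the plate still flush, and leave the cyan and yellow cells and the mug standing where they are.

Things in the scene. Friction and masses are not known exactly. Their poses are not given: they have to be found in the camera images.
- gauge: fixed light gauge: blue base 160 (x) x 280 (y) x 18 mm high; white lamp head at +y, grey sensor head at -y, each 60 x 60 mm, top 105 mm above the bench, centred at x 0, y +-102 mm; 134 mm free between the lens rings. Plate recess between them: 144 (x) x 114 (y) mm, floor 12 mm above the bench, rim 18 mm. Origin: centre of underside; front is -x, beam along y, z up.
- beam (a point): middle of the light beam, halfway between lamp and sensor, 80 mm above the bench and over the gauge's origin; axes as the gauge's, the beam runs along y.
- plate: black loose cover plate 140 (x) x 110 (y) x 6 mm, about 250 g, in the gauge's recess. Back end down; front (-x) end about 12 mm high on a stiff steel stud. Pushing the front end down (about 5 N) sinks the stud, which stays down; the plate then lies on the recess floor, its top flush with the rim 18 mm above the bench. Origin: centre of underside.
- plate_press (a point): yellow strip (12 x 50 mm) on top of the plate near its front edge, 58 mm in front of the plate's centre: the place to press. Its height is about 29 mm above the bench at the start, 18 mm when the plate is flush.
- mat: black rubber mat 280 mm (x) by 90 mm (y), 4 mm thick, fixed, the three cells stand on it in a row along its x, 90 mm apart, in any order. Origin: centre of its underside.
- magenta: the magenta glass cell: upright block 24 (x) x 26 (y) x 64 mm tall, about 90 g, loose on the mat. Clear coloured faces look along its +-x; frosted white faces (20 mm wide, full height, 26 mm apart) along its +-y. From above: a coloured square with white strips on two opposite sides. Origin: centre of underside, z up.
- magenta_mid (a point): middle of the magenta cell, 32 mm above its underside: here the beam should pass.
- magenta_clear: the two clear magenta faces (2 mm proud panels, 20 mm wide, 54 mm tall, looking along the cell's +-x), not to be gripped. Origin and axes as the magenta cell's.
- cyan: the cyan glass cell: upright block 24 (x) x 26 (y) x 64 mm tall, about 90 g, loose on the mat. Clear coloured faces look along its +-x; frosted white faces (20 mm wide, full height, 26 mm apart) along its +-y. From above: a coloured square with white strips on two opposite sides. Origin: centre of underside, z up. Leave it alone.
- yellow: the yellow glass cell: upright block 24 (x) x 26 (y) x 64 mm tall, about 90 g, loose on the mat. Clear coloured faces look along its +-x; frosted white faces (20 mm wide, full height, 26 mm apart) along its +-y. From above: a coloured square with white strips on two opposite sides. Origin: centre of underside, z up. Leave it alone.
- mug: white mug, 80 mm across, 95 mm tall, standing on the bench beyond the gauge and mat. Origin: centre of its underside. Leave it alone.
Things that resemble listed ones, but are neither listed nor needed, are in the scene too. Leave any green or purple look-alike of the magenta alone.

How it is judged:
By the outcome, as a careful person would: the job done as asked, in the order asked, and still so for the second after the job is handed in, while the arm keeps its last pose, push and grip.
It also fails if it takes over 51 s, if anything falls off the work surface, if the arm or the gripper's body presses on something with over 40 N, if the wrist force passes 120 N, or if a joint passes its speed limit or range.

## Working session

There is one attempt and no reset: what is moved stays moved. The work goes in short steps, Python scripts to look and compute and a tool call to move; the robot and the scene stay as the last step left them, time stands still between calls to the robot, and variables do not carry over. Pictures are saved under pics/ and viewed, at most 10 in all, crops included, and the job is handed in when it is done.

Besides the shell and the picture viewer there is one more tool, called as name(argument=value, ...) on one line, values as JSON. step_arm: Moves the arm, as the interface text tells. Its arguments: {"type":"object","properties":{"series":{"type":"array"},"gripper":{"type":"number"},"newtons":{"type":"number"}},"required":["series"]}

```bash
mkdir -p pics
cat > h.py <<'E'
import numpy as np, cv2
from scipy.spatial.transform import Rotation as R
from workcell import monitor, viewer, job
def shot(n):
    s=monitor.read_state(); p=viewer.read_camera(n)
    if n=="wrist":
        T=np.eye(4);T[:3,:3]=R.from_rotvec(s["tcp_rot"]).as_matrix();T[:3,3]=s["tool_pos"]
        p["TW"]=T@np.array(p["hand_eye"])
    else: p["TW"]=np.array(p["T"])
    return p
def w(p,uv,z):
    u=cv2.undistortPoints(np.array([[uv]],float),np.array(p["intrinsics"]),np.array(p["distortion"]))[0,0]
    d=p["TW"][:3,:3]@np.array([u[0],-u[1],-1]);o=p["TW"][:3,3]
    return o+d*(z-o[2])/d[2]
def px(p,P):
    T=np.linalg.inv(p["TW"]);c=T[:3,:3]@np.array(P)+T[:3,3]
    return cv2.projectPoints(np.array([[c[0],-c[1],-c[2]]]),np.zeros(3),np.zeros(3),np.array(p["intrinsics"]),np.array(p["distortion"]))[0].ravel()
def save(p,n,crop=None,k=1):
    im=p["image"][...,::-1]
    if crop: a,b,c,d=crop; im=im[b:d,a:c]
    cv2.imwrite("pics/"+n,cv2.resize(im,None,fx=k,fy=k,interpolation=cv2.INTER_CUBIC))
E
python3 - <<'E'
from h import *
np.set_printoptions(precision=3,suppress=True)
s=monitor.read_state();print(s)
for n in("top","scene"):
    p=shot(n);save(p,n+".png",k=1.5)
    print(n,p["TW"],p["intrinsics"])
    for l,z in(("beam",.08),("gauge",0),("plate",.016),("plate_press",.029),("mat",0),("magenta",.004),("magenta_mid",.036),("cyan",.004),("yellow",.004),("mug",0)):
        for r in viewer.spot_point(p,l)[:3]: print(l,round(r["score"],2),np.array(r["point"]),w(p,r["point"],z))
E
```

```text
{'time': 0.0, 'q': array([ 1.148,  0.265,  1.605,  0.   ,  1.274, -0.037]), 'joint_vel': array([ 0.001,  0.   ,  0.001, -0.   ,  0.   , -0.001]), 'joint_torque': array([ -0.001, -51.511, -36.731,  -0.   ,   0.013,   0.   ]), 'tool_pos': array([0.254, 0.625, 0.23 ]), 'tcp_rot': array([-0.602, -3.083,  0.004]), 'wrist_force': array([ 0.549, -0.548,  0.142]), 'torque': array([-0.049,  0.005,  0.012]), 'grip_force': 0.0, 'width': 0.9935184787143788}
top [[ 0.026  0.995 -0.091  0.544]
 [-1.     0.027  0.003  0.047]
 [ 0.006  0.091  0.996  0.988]
 [ 0.     0.     0.     1.   ]] [[379.92    0.    253.782]
 [  0.    379.92  193.708]
 [  0.      0.      1.   ]]
plate 0.37 [190.6 212.8] [0.58  0.204 0.016]
plate_press 0.87 [344.2 251.7] [ 0.493 -0.185  0.029]
mat 0.91 [190.9 213.8] [0.578 0.206 0.   ]
magenta 0.63 [191.3 212.4] [0.581 0.204 0.004]
magenta 0.54 [230.3 225.3] [0.551 0.103 0.004]
magenta 0.52 [148.6 212.3] [0.579 0.314 0.004]
magenta_mid 0.73 [146.6 213. ] [0.576 0.31  0.036]
magenta_mid 0.69 [186.1 210.3] [0.585 0.212 0.036]
magenta_mid 0.6 [229.4 235.2] [0.526 0.102 0.036]
cyan
[... 417 characters left out ...]
[ 0.538 -0.213  0.   ]
plate 0.63 [164.4 176.5] [ 0.55  -0.205  0.016]
plate_press 0.73 [179.9 159.3] [ 0.498 -0.182  0.029]
plate_press 0.41 [211.8 286.6] [ 0.811 -0.003  0.029]
mat 0.76 [334.2 226.3] [ 0.585  0.214 -0.   ]
mat 0.54 [332.6 223.1] [0.577 0.209 0.   ]
magenta 0.89 [330.8 223.3] [0.581 0.205 0.004]
magenta 0.78 [286.8 204.5] [0.553 0.098 0.004]
magenta 0.73 [375.5 229.9] [0.575 0.305 0.004]
magenta_mid 0.67 [286.2 198.2] [0.561 0.096 0.036]
magenta_mid 0.54 [208.4 286.4] [ 0.815 -0.008  0.036]
magenta_mid 0.52 [333.8 215.8] [0.584 0.207 0.036]
cyan 0.63 [336.  195.1] [0.496 0.206 0.004]
yellow 0.71 [329.2 258.7] [0.675 0.214 0.004]
mug 0.87 [211.7 286.4] [ 0.796 -0.009  0.   ]
```

View pics/top.png

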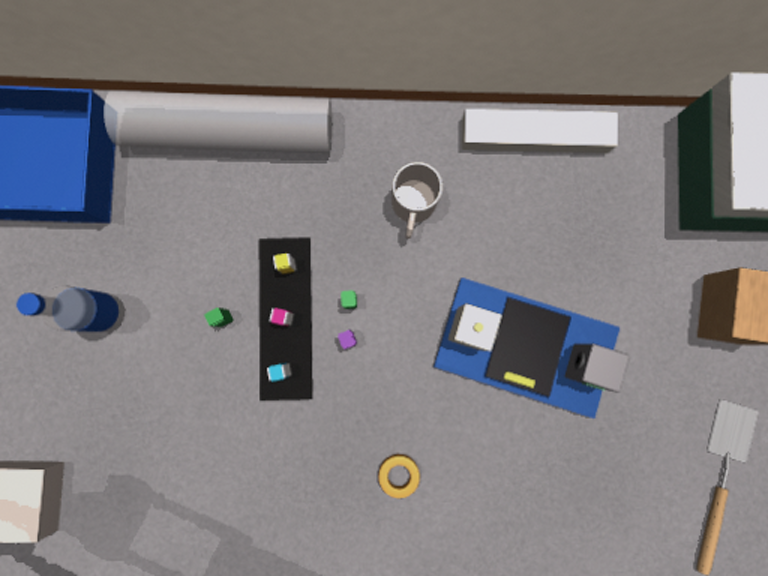

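View pics/scene.png

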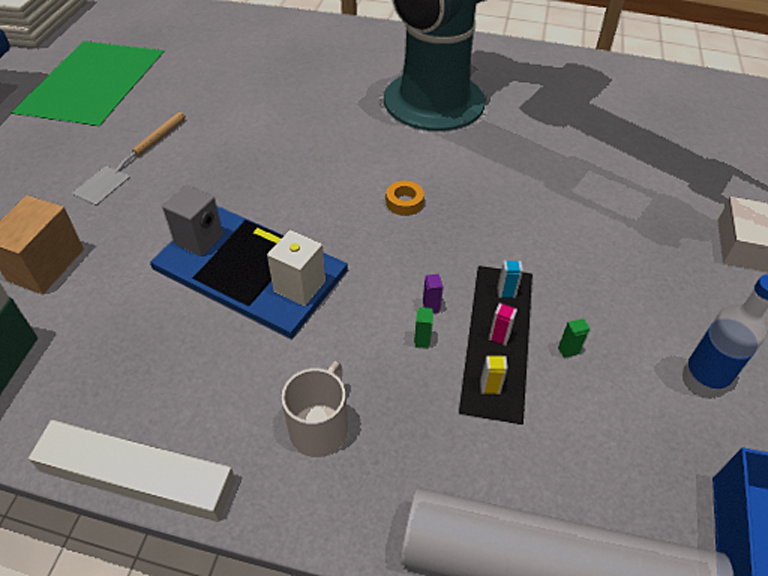

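Top view (1.5x scale) shows the gauge at (530,345), turned about −17°, with the yellow strip at (519,380). The candidates for the magenta cell are the magenta block at (281,317) in the middle of the mat, green blocks at (217,317) and (348,300), and a purple block at (346,339). Only the one on the mat, with white strips and in the row with cyan and yellow, fits the description. I'll confirm it in a crop and fit the gauge pose.

Run:
```python
from h import *
np.set_printoptions(precision=4,suppress=True)
p=shot("top");im=p["image"]
save(p,"mag.png",(120,140,260,260),5)
hsv=cv2.cvtColor(im,cv2.COLOR_RGB2HSV)
m=cv2.inRange(hsv,(100,120,80),(125,255,255));m[:, :260]=0;m[:150]=0;m[300:]=0
ys,xs=np.nonzero(m)
P=np.array([w(p,(x,y),.018)[:2] for x,y in zip(xs,ys)],np.float32)*1000
r=cv2.minAreaRect(P);print("base",r,cv2.boxPoints(r))
m=cv2.inRange(hsv,(22,120,120),(35,255,255));m[:230]=0
ys,xs=np.nonzero(m[:, 320:365]);P=np.array([w(p,(x+320,y),.029)[:2] for x,y in zip(xs,ys)],np.float32)*1000
print("strip",cv2.minAreaRect(P))
p=shot("scene")
hsv=cv2.cvtColor(p["image"],cv2.COLOR_RGB2HSV)
m=cv2.inRange(hsv,(100,120,30),(125,255,255));m[:, 250:]=0;m[:125]=0;m[230:]=0;m[:,:90]=0
ys,xs=np.nonzero(m)
P=np.array([w(p,(x,y),.018)[:2] for x,y in zip(xs,ys)],np.float32)*1000
print("base scene",cv2.minAreaRect(P))
```

```text
base ((544.7286376953125, -204.1710205078125), (279.88720703125, 158.73536682128906), 73.83272552490234) [[ 429.5335 -316.4809]
 [ 581.9913 -360.6796]
 [ 659.9238  -91.8611]
 [ 507.4659  -47.6624]]
strip ((490.30511474609375, -190.04930114746094), (50.092010498046875, 12.60678768157959), 73.19810485839844)
base scene ((550.7164306640625, -202.4169921875), (288.2645263671875, 168.0987548828125), 74.14332580566406)
```

View pics/mag.png

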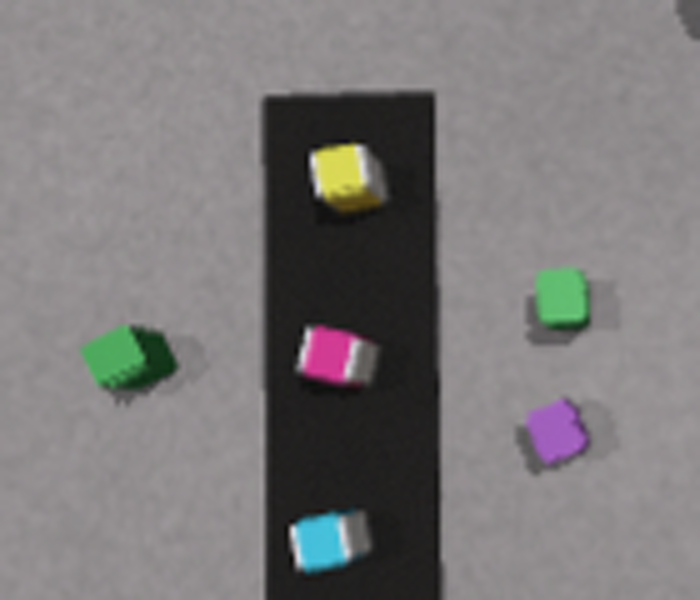

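The crop confirms the magenta cell at crop (330,353), with white strips left and right, so its frosted faces look roughly along world ±y. The gauge is at (0.545,−0.204), yaw −16.2°, and the strip at (0.490,−0.190), which agrees with the listed sizes (280x159, 50x12.6). Press first.

```bash
cat >> h.py <<'E'
def go(pos,yaw_y=None):
    """shift in tool axes and turn to TCP pos with tool y along world angle yaw_y (mod pi)"""
    s=monitor.read_state();M=R.from_rotvec(s["tcp_rot"]).as_matrix()
    d=M.T@(np.array(pos)-s["tool_pos"]);y=np.arctan2(M[1,1],M[0,1])
    t=None
    if yaw_y is not None: t=-((yaw_y-y+np.pi/2)%np.pi-np.pi/2)
    print("shift",d.round(4),"norm",np.linalg.norm(d).round(3),"turn",t,"q6",s["q"][5].round(3),"ydeg",np.degrees(y).round(1))
E
python3 - <<'E'
from h import *
s=monitor.read_state();print(R.from_rotvec(s["tcp_rot"]).as_matrix().round(3))
go((.49,-.19,.13),np.radians(-16.2))
go((.49,-.19,.13),np.radians(73.8))
go((.49,.20,.25))
E
```

```text
[[-0.927  0.376 -0.   ]
 [ 0.376  0.927 -0.   ]
 [-0.    -0.    -1.   ]]
shift [-0.5255 -0.6666  0.1013] norm 0.855 turn 1.4677918371653698 q6 -0.037 ydeg 67.9
shift [-0.5255 -0.6666  0.1013] norm 0.855 turn -0.1030044896295268 q6 -0.037 ydeg 67.9
shift [-0.3787 -0.3053 -0.0187] norm 0.487 turn None q6 -0.037 ydeg 67.9
```

step_arm(series=[-0.0473, -0.0382, -0.0023, 0, -0.0946, -0.0764, -0.0046, 0, -0.142, -0.1145, -0.007, 0, -0.1893, -0.1527, -0.009, 0, -0.2367, -0.1908, -0.0117, 0, -0.284, -0.229, -0.014, 0, -0.3313, -0.2671, -0.0163, 0, -0.379, -0.305, -0.0187, 0], gripper=0)

```text
time: 2.2
tool_pos: [0.4911, 0.1985, 0.2505]
tcp_rot: [0.602, 3.082, 0.001]
wrist_force: [0.1, 0.5, 0.2]
width: 0.0
grip_force: 0.0
```

Run:
```python
from h import *
np.set_printoptions(precision=4,suppress=True)
p=shot("wrist");save(p,"w1.png",k=1.5)
im=p["image"];hsv=cv2.cvtColor(im,cv2.COLOR_RGB2HSV)
m=cv2.inRange(hsv,(150,120,60),(175,255,255));print(m.sum()//255)
ys,xs=np.nonzero(m)
P=np.array([w(p,(x,y),.068)[:2] for x,y in zip(xs,ys)],np.float32)*1000
print(cv2.minAreaRect(P),P.mean(0))
go((.49,-.19,.13),np.radians(73.8))
```

```text
473
((569.8375854492188, 212.55650329589844), (18.051374435424805, 48.634124755859375), 79.36137390136719) [569.6463 212.2248]
shift [-0.1399 -0.3549  0.1229] norm 0.401 turn -0.1066898967714669 q6 -0.852 ydeg 67.7
```

View pics/w1.png

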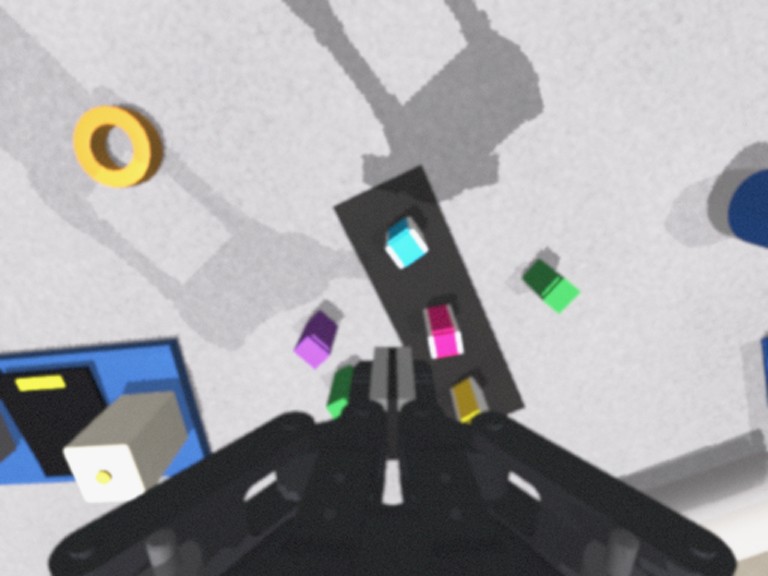

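The wrist view shows the magenta cell at (442,331), top face (445,343), white strips on its left and right. Now to the press point.

step_arm(series=[-0.02, -0.051, 0.01, -0.015, -0.04, -0.101, 0.03, -0.03, -0.06, -0.152, 0.05, -0.045, -0.08, -0.203, 0.07, -0.06, -0.1, -0.253, 0.085, -0.075, -0.12, -0.304, 0.105, -0.09, -0.14, -0.355, 0.123, -0.107, -0.14, -0.355, 0.123, -0.107])

```text
time: 3.25
tool_pos: [0.4853, -0.1841, 0.1255]
tcp_rot: [-0.444, -3.108, 0.0]
wrist_force: [0.1, 0.3, 0.0]
width: -0.001
grip_force: 0.0
```

Run:
```python
from h import *
np.set_printoptions(precision=4,suppress=True)
p=shot("wrist");save(p,"w2.png",k=1.2)
hsv=cv2.cvtColor(p["image"],cv2.COLOR_RGB2HSV)
m=cv2.inRange(hsv,(22,120,120),(35,255,255))
n,l,st,c=cv2.connectedComponentsWithStats(m)
for i in range(1,n):
    if st[i,4]>60:
        ys,xs=np.nonzero(l==i)
        P=np.array([w(p,(x,y),.029)[:2] for x,y in zip(xs,ys)],np.float32)*1000
        print(c[i],cv2.minAreaRect(P))
go((.49,-.19,.035),np.radians(73.8))
```

```text
[258.4002 197.9815] ((489.98712158203125, -188.40518188476562), (51.813533782958984, 13.281442642211914), 73.81194305419922)
[398.9583 306.5278] ((649.8109130859375, -81.76191711425781), (14.590217590332031, 20.936630249023438), 80.44297790527344)
shift [-0.0063 -0.006   0.0912] norm 0.092 turn 0.00018400833644083292 q6 -1.696 ydeg 73.8
```

View pics/w2.png

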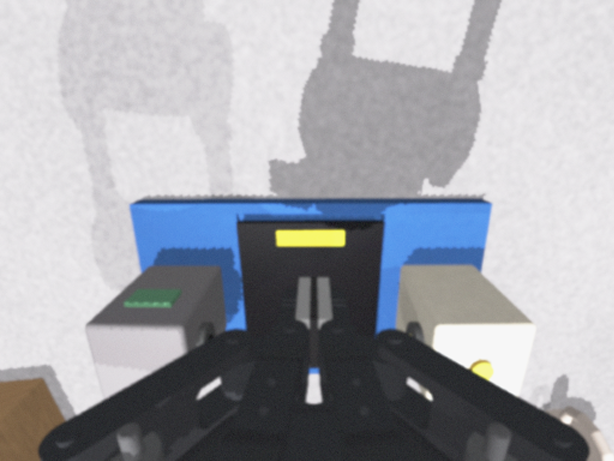

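Picture: strip at (310,238), plate square to the tool. The strip measures (0.490,−0.189). Descending on it.

step_arm(series=[-0.006, -0.005, 0.02, 0, -0.006, -0.005, 0.045, 0, -0.006, -0.005, 0.07, 0, -0.006, -0.005, 0.085, 0, -0.006, -0.005, 0.088, 0, -0.006, -0.005, 0.088, 0])

```text
time: 4.05
tool_pos: [0.4915, -0.1877, 0.0397]
tcp_rot: [0.435, 3.11, -0.0]
wrist_force: [0.4, -0.2, 0.1]
width: -0.001
grip_force: 0.0
```

Run:
```python
from h import *
go((.49,-.189,.0175),np.radians(73.8))
```

```text
shift [ 0.0011 -0.0017  0.0222] norm 0.022 turn 0.004534837048547402 q6 -1.705 ydeg 74.1
```

step_arm(series=[0.001, -0.001, 0.006, 0, 0.001, -0.001, 0.01, 0, 0.001, -0.001, 0.013, 0, 0.001, -0.001, 0.016, 0, 0.001, -0.001, 0.018, 0, 0.001, -0.001, 0.02, 0, 0.001, -0.001, 0.0215, 0, 0.001, -0.001, 0.0215, 0])

```text
time: 5.05
tool_pos: [0.4895, -0.1886, 0.018]
tcp_rot: [-0.436, -3.111, 0.0]
wrist_force: [-4.2, 0.1, 9.1]
width: 0.002
grip_force: 4.4
```

step_arm(series=[0, 0, 0.001, 0, 0, 0, 0.001, 0, 0, 0, 0.0015, 0, 0, 0, 0.0015, 0])

```text
time: 5.55
tool_pos: [0.4895, -0.1887, 0.018]
tcp_rot: [-0.436, -3.11, 0.0]
wrist_force: [-7.7, 2.2, 19.2]
width: 0.005
grip_force: 9.9
```

step_arm(series=[0, 0, -0.02, 0, 0, 0, -0.06, 0, 0, 0, -0.11, 0, 0, 0, -0.16, 0, 0, 0, -0.19, 0, 0, 0, -0.19, 0])

```text
time: 6.3
tool_pos: [0.4918, -0.1893, 0.209]
tcp_rot: [0.436, 3.105, -0.002]
wrist_force: [0.4, -0.1, 0.1]
width: 0.002
grip_force: 0.0
```

Run:
```python
from h import *
np.set_printoptions(precision=4,suppress=True)
for n in("wrist","top"):
    p=shot(n)
    if n=="wrist": save(p,"w3.png",k=1.2)
    hsv=cv2.cvtColor(p["image"],cv2.COLOR_RGB2HSV)
    m=cv2.inRange(hsv,(22,120,120),(35,255,255))
    N,l,st,c=cv2.connectedComponentsWithStats(m)
    for i in range(1,N):
        if st[i,4]>40:
          for z in(.018,.029):
            ys,xs=np.nonzero(l==i)
            P=np.array([w(p,(x,y),z)[:2] for x,y in zip(xs,ys)],np.float32)*1000
            r=cv2.minAreaRect(P)
            if 40<max(r[1])<60: print(n,c[i],z,r)
go((.50,.20,.2),np.radians(75))
```

```text
wrist [267.539  164.1039] 0.018 ((490.07684326171875, -188.01473999023438), (50.569908142089844, 12.309151649475098), 74.09291076660156)
wrist [267.539  164.1039] 0.029 ((487.54638671875, -187.3191375732422), (48.888980865478516, 11.899991035461426), 74.09286499023438)
top [260.4587 311.1743] 0.018 ((336.8678894042969, 19.725996017456055), (27.780195236206055, 55.385372161865234), 61.511146545410156)
top [260.4587 311.1743] 0.029 ((339.21453857421875, 20.040573120117188), (27.465303421020508, 54.757545471191406), 61.511146545410156)
shift [0.0966 0.3762 0.0052] norm 0.388 turn -0.016948906107352668 q6 -1.707 ydeg 74.0
```

View pics/w3.png

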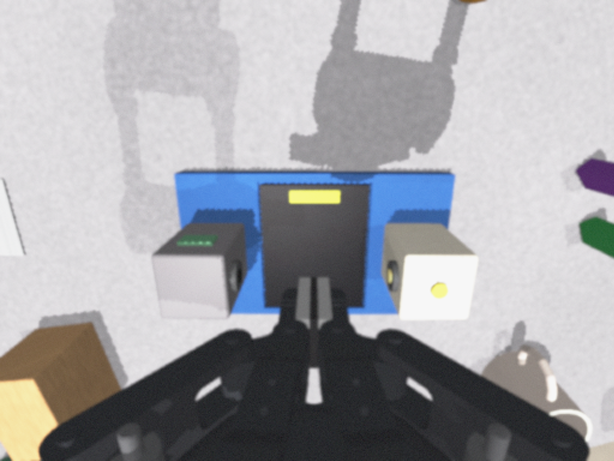

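The plate is flush: the strip measures 50.6 mm at height 18 mm, with its edges seen at (315,197). Back to the cells for a near look.

step_arm(series=[0.013, 0.05, 0, -0.002, 0.026, 0.1, 0, -0.004, 0.04, 0.155, 0, -0.006, 0.053, 0.21, 0, -0.008, 0.067, 0.265, 0, -0.01, 0.08, 0.32, 0, -0.014, 0.097, 0.376, 0.005, -0.017, 0.097, 0.376, 0.005, -0.017])

```text
time: 7.4
tool_pos: [0.4977, 0.2028, 0.1977]
tcp_rot: [-0.401, -3.111, 0.002]
wrist_force: [-0.3, -0.8, -0.5]
width: 0.004
grip_force: 0.0
```

Run:
```python
from h import *
np.set_printoptions(precision=4,suppress=True)
p=shot("wrist")
hsv=cv2.cvtColor(p["image"],cv2.COLOR_RGB2HSV)
m=cv2.inRange(hsv,(150,100,60),(175,255,255));ys,xs=np.nonzero(m)
print(xs.min(),xs.max(),ys.min(),ys.max(),hsv[ys,xs,2].min(),np.histogram(hsv[ys,xs,2],8))
c=(int(xs.min())-25,int(ys.min())-25,int(xs.max())+25,int(ys.max())+25)
t=np.median(hsv[ys,xs,2])
print(c);save(p,"w4.png",c,7)
for a in (0,215):
    k=hsv[ys,xs,2]>=a
    P=np.array([w(p,(x,y),.068)[:2] for x,y in zip(xs[k],ys[k])],np.float32)*1000
    print(a,k.sum(),cv2.minAreaRect(P))
for C in((.579,.21),):print(px(p,(*C,.068)),px(p,(*C,.004)))
```

```text
277 296 219 261 70 (array([ 24,  23,  42, 273,  16,  18,  27, 134]), array([ 70.   ,  92.125, 114.25 , 136.375, 158.5  , 180.625, 202.75 ,
       224.875, 247.   ]))
(252, 194, 321, 286)
0 557 ((567.7938842773438, 213.2736358642578), (53.8538932800293, 18.196102142333984), 1.4542441368103027)
215 144 ((580.002685546875, 215.95655822753906), (25.577417373657227, 10.881741523742676), 0.233439639210701)
[286.8461 249.7511] [282.7054 224.641 ]
```

View pics/w4.png

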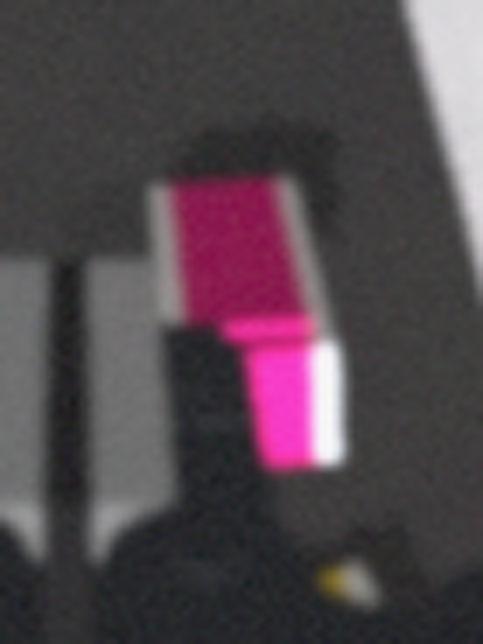

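The closed fingers hide part of the top face (magenta at crop (280,390)), so I'll sidestep for an unobstructed view.

step_arm(series=[-0.003, -0.03, 0, 0, -0.006, -0.06, 0, 0, -0.006, -0.06, 0, 0, -0.006, -0.06, 0, 0], gripper=0)

```text
time: 7.95
tool_pos: [0.4899, 0.1394, 0.2003]
tcp_rot: [-0.413, -3.113, 0.0]
wrist_force: [0.4, 0.4, 0.4]
width: -0.002
grip_force: 0.0
```

Run:
```python
from h import *
np.set_printoptions(precision=4,suppress=True)
p=shot("wrist");im=p["image"]
hsv=cv2.cvtColor(im,cv2.COLOR_RGB2HSV)
m=cv2.inRange(hsv,(150,100,60),(175,255,255));ys,xs=np.nonzero(m)
c=(int(xs.min())-20,int(ys.min())-20,int(xs.max())+20,int(ys.max())+20)
print(c);save(p,"w5.png",c,8)
b=((hsv[...,2]>205)&((m>0)|(hsv[...,1]<40))).astype(np.uint8)
b[:c[1]]=0;b[c[3]:]=0;b[:,:c[0]]=0;b[:,c[2]:]=0
n,l,st,cc=cv2.connectedComponentsWithStats(b)
for i in range(1,n):
    if st[i,4]>30:
        ys,xs=np.nonzero(l==i)
        P=np.array([w(p,(x,y),.068)[:2] for x,y in zip(xs,ys)],np.float32)*1000
        print(st[i],cv2.minAreaRect(P),P.mean(0))
s=monitor.read_state();print(s["tool_pos"])
```

```text
(306, 190, 374, 272)
[361 190  13  54 361] ((557.9202270507812, 242.8900146484375), (64.3426742553711, 12.052447319030762), 3.1727230548858643) [548.7172 240.6739]
[333 230  26  22 464] ((579.1629638671875, 210.2049102783203), (27.321340560913086, 25.54549217224121), 79.53203582763672) [579.3508 209.7728]
[306 256   5  16  48] ((596.8021850585938, 164.74366760253906), (4.5219221115112305, 19.720726013183594), 77.99560546875) [599.1475 163.444 ]
[0.4901 0.1398 0.2005]
```

View pics/w5.png

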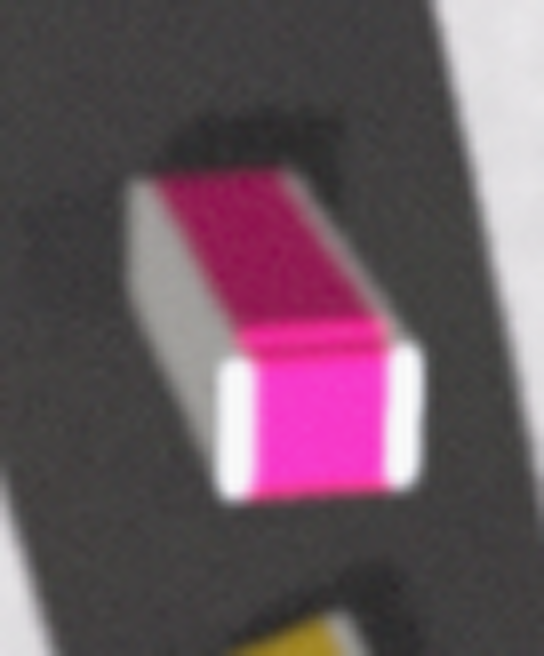

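The cell is fully visible now: top face centre at crop (320,420), white strips left and right. It measures 27x25.5 mm, centre (0.579,0.210), white-to-white direction 79.5°. All of that fits.

Run:
```python
from h import *
go((.579,.210,.1),np.radians(79.5))
```

```text
shift [-0.0677  0.0909  0.1004] norm 0.151 turn -0.07966740806878025 q6 -1.079 ydeg 74.9
```

step_arm(series=[-0.017, 0.023, 0.01, -0.02, -0.034, 0.046, 0.03, -0.04, -0.051, 0.069, 0.05, -0.06, -0.068, 0.091, 0.08, -0.08, -0.068, 0.091, 0.1, -0.08, -0.068, 0.091, 0.1, -0.08, -0.068, 0.091, 0.1, -0.08], gripper=0.75, newtons=30)

```text
time: 8.88
tool_pos: [0.5791, 0.2102, 0.1016]
tcp_rot: [0.285, 3.128, 0.0]
wrist_force: [0.7, 0.1, 0.3]
width: 0.749
grip_force: 0.0
```

Run:
```python
from h import *
p=shot("wrist");save(p,"w6.png",(90,100,480,384),2)
print(px(p,(.579,.210,.068)))
go((.579,.210,.022),np.radians(79.5))
```

```text
[260.94487897 221.50039192]
shift [ 0.0007 -0.0004  0.0803] norm 0.08 turn 0.001129663057658048 q6 -1.081 ydeg 79.6
```

View pics/w6.png

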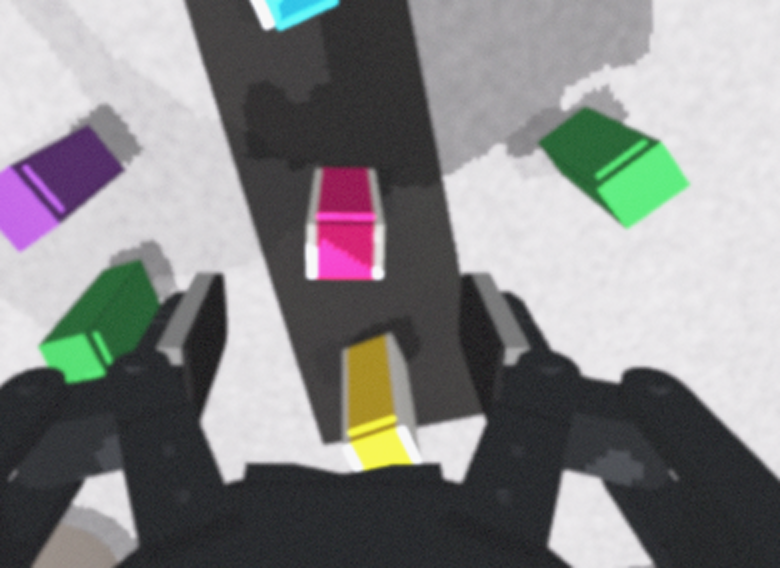

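The cell is at crop (345,250), square and centred between the pads (gap 225–462). Descending, then gripping.

step_arm(series=[0.0005, 0, 0.02, 0, 0.0005, 0, 0.04, 0, 0.0005, 0, 0.06, 0, 0.0005, 0, 0.075, 0, 0.0005, 0, 0.0795, 0, 0.0005, 0, 0.0795, 0])

```text
time: 9.68
tool_pos: [0.5787, 0.2105, 0.021]
tcp_rot: [-0.285, -3.128, 0.001]
wrist_force: [0.6, 0.1, -1.1]
width: 0.749
grip_force: 0.0
```

step_arm(series=[0, 0, 0, 0, 0, 0, 0, 0, 0, 0, 0, 0, 0, 0, 0, 0, 0, 0, 0, 0, 0, 0, 0, 0, 0, 0, 0, 0, 0, 0, 0, 0], gripper=0, newtons=30)

```text
time: 10.68
tool_pos: [0.5797, 0.2108, 0.0224]
tcp_rot: [0.285, 3.127, 0.001]
wrist_force: [0.4, 0.7, 5.5]
width: 0.299
grip_force: 30.6
```

step_arm(series=[0, 0, -0.01, 0, 0, 0, -0.03, 0, 0, 0, -0.06, 0, 0, 0, -0.1, 0, 0, 0, -0.14, 0, 0, 0, -0.17, 0, 0, 0, -0.18, 0, 0, 0, -0.18, 0])

```text
time: 11.68
tool_pos: [0.5791, 0.2105, 0.2023]
tcp_rot: [0.285, 3.127, 0.001]
wrist_force: [-0.8, 0.9, -2.0]
width: 0.302
grip_force: 29.9
```

Run:
```python
from h import *
print({k:v for k,v in monitor.read_state().items() if k in("tool_pos","wrist_force","torque","width","grip_force","time")})
go((.545,-.204,.20),np.radians(-16.2))
```

```text
{'time': 11.675, 'tool_pos': array([0.57906889, 0.21053961, 0.20225952]), 'wrist_force': array([-0.82744117,  0.87905185, -2.02165541]), 'torque': array([-0.00346292,  0.0084855 , -0.02805277]), 'grip_force': 29.881928265094757, 'width': 0.30200896808531275}
shift [-0.0414 -0.4139  0.0021] norm 0.416 turn -1.4698624237068447 q6 -1.081 ydeg 79.6
```

step_arm(series=[-0.002, -0.02, 0, 0.08, -0.004, -0.045, 0, 0.18, -0.007, -0.07, 0, 0.28, -0.01, -0.1, 0, 0.4, -0.013, -0.13, 0, 0.52, -0.016, -0.16, 0, 0.64, -0.018, -0.185, 0, 0.74, -0.02, -0.207, 0, 0.836])

```text
time: 12.68
tool_pos: [0.5594, 0.0024, 0.1989]
tcp_rot: [-1.534, -2.737, 0.003]
wrist_force: [0.6, 1.0, -1.4]
width: 0.3
grip_force: 29.9
```

Run:
```python
from h import *
go((.545,-.204,.20),np.radians(-16.2))
```

```text
shift [-0.1685 -0.12   -0.001 ] norm 0.207 turn 0.8321308469106894 q6 -0.59 ydeg 31.5
```

step_arm(series=[-0.021, -0.015, 0, 0.1, -0.045, -0.032, 0, 0.22, -0.07, -0.05, 0, 0.34, -0.095, -0.068, 0, 0.47, -0.12, -0.086, 0, 0.6, -0.145, -0.103, 0, 0.72, -0.168, -0.12, 0, 0.832, -0.168, -0.12, 0, 0.832])

```text
time: 13.68
tool_pos: [0.5457, -0.2039, 0.1991]
tcp_rot: [-2.509, -1.886, 0.004]
wrist_force: [-1.0, 1.3, -1.6]
width: 0.304
grip_force: 29.9
```

Run:
```python
from h import *
go((.545,-.204,.110),np.radians(-16.2))
```

```text
shift [-0.0003 -0.0003  0.0891] norm 0.089 turn 0.0012270987128273347 q6 -0.118 ydeg -16.1
```

step_arm(series=[0, 0, 0.02, 0, 0, 0, 0.045, 0, 0, 0, 0.07, 0, 0, 0, 0.085, 0, 0, 0, 0.09, 0, 0, 0, 0.09, 0])

```text
time: 14.42
tool_pos: [0.5473, -0.2023, 0.1112]
tcp_rot: [-2.508, -1.891, 0.0]
wrist_force: [0.3, -0.3, -0.4]
width: 0.299
grip_force: 29.9
```

Run:
```python
from h import *
np.set_printoptions(precision=4,suppress=True)
print(np.array(shot("wrist")["hand_eye"]))
go((.545,-.204,.066),np.radians(-16.2))
p=shot("scene");save(p,"s2.png",(80,60,280,220),4)
for l in("magenta_mid","beam"):
    for r in viewer.spot_point(p,l)[:2]: print(l,r)
s=monitor.read_state();print(px(p,s["tool_pos"]+[0,0,.014]),s["tool_pos"])
```

```text
[[ 0.0009  0.95    0.3124  0.0801]
 [ 1.     -0.001   0.0002  0.0002]
 [ 0.0005  0.3124 -0.95   -0.1405]
 [ 0.      0.      0.      1.    ]]
shift [-0.002  -0.0024  0.046 ] norm 0.046 turn 0.004163002324609089 q6 -0.118 ydeg -16.0
magenta_mid {'point': [284.3, 197.3], 'score': 0.71}
magenta_mid {'point': [379.8, 223.5], 'score': 0.6}
beam {'point': [159.0, 156.0], 'score': 0.6}
beam {'point': [179.2, 162.2], 'score': 0.4}
[158.1906 142.7865] [ 0.5481 -0.203   0.1127]
```

View pics/s2.png

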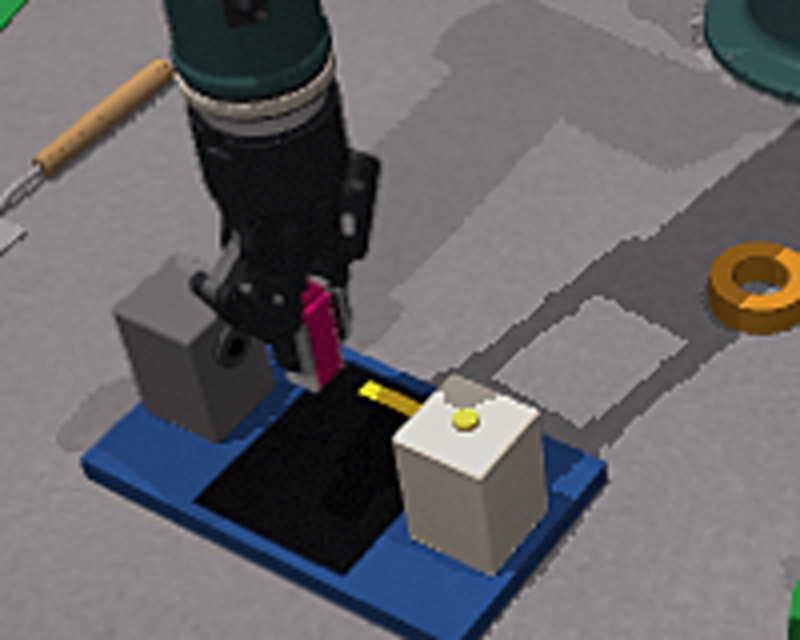

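The picture shows the cell gripped upright (crop (322,335)), its magenta face toward the lamp, over the flush plate. Lowering to beam height.

step_arm(series=[-0.001, -0.001, 0.012, 0, -0.001, -0.001, 0.025, 0, -0.001, -0.001, 0.036, 0, -0.001, -0.001, 0.043, 0, -0.001, -0.001, 0.046, 0, -0.001, -0.001, 0.046, 0, -0.001, -0.001, 0.046, 0, -0.001, -0.001, 0.046, 0])

```text
time: 15.62
tool_pos: [0.5464, -0.2035, 0.066]
tcp_rot: [2.508, 1.891, 0.001]
wrist_force: [1.3, 0.1, -1.2]
width: 0.303
grip_force: 29.9
```

Run:
```python
from h import *
np.set_printoptions(precision=4,suppress=True)
S=[]
for n in("scene","top","wrist"):
    p=shot(n)
    S.append(monitor.read_state()["tool_pos"])
    hsv=cv2.cvtColor(p["image"],cv2.COLOR_RGB2HSV)
    m=cv2.inRange(hsv,(150,100,40),(175,255,255))
    N,l,st,cc=cv2.connectedComponentsWithStats(m)
    print(n,[(st[i],cc[i]) for i in range(1,N) if st[i,4]>15])
    C=np.array([.545,-.204,0]);t=np.radians(-16.2)
    x=np.array([np.cos(t),np.sin(t),0]);y=np.array([-np.sin(t),np.cos(t),0])
    if n=="scene":
        print("expected +y panel corners (tl bl br tr)",[px(p,C+y*.012+x*a*.010+[0,0,.048+h]).round(1) for a,h in((1,.059),(1,.005),(-1,.005),(-1,.059))])
        ys,xs=np.nonzero(m&(l>0).astype(np.uint8)*255)
        k=xs<200; k&=ys<200
        pts=np.stack([xs[k],ys[k]],1).astype(np.int32);print(cv2.boxPoints(cv2.minAreaRect(pts)), pts.mean(0))
        print("exp centre",px(p,C+y*.012+[0,0,.080]))
    save(p,n+"_f.png")
print(S);go((.545,-.204,.066),t)
```

```text
scene [(array([158, 144,  11,  26, 156], dtype=int32), array([162.9295, 156.3269]))]
expected +y panel corners (tl bl br tr) [array([161.1, 152.7]), array([164.7, 169.1]), array([169.8, 163.7]), array([166.6, 147.3])]
[[156.4    144.8   ]
 [163.9176 143.1294]
 [169.353  167.5882]
 [161.8353 169.2588]] [162.9295 156.3269]
exp centre [165.5906 158.3323]
top [(array([350, 225,   7,  10,  43], dtype=int32), array([353.0465, 229.5116]))]
wrist [(array([ 238,  220,   48,  106, 4513], dtype=int32), array([261.1646, 275.5954]))]
[array([ 0.5463, -0.2035,  0.0659]), array([ 0.5462, -0.2035,  0.0658]), array([ 0.5462, -0.2034,  0.0658])]
shift [-0.0009 -0.001  -0.0002] norm 0.001 turn 0.003784380056527592 q6 -0.12 ydeg -16.0
```

Run:
```python
from h import *
from scipy.optimize import least_squares
np.set_printoptions(precision=4,suppress=True)
p=shot("wrist");s=monitor.read_state()
hsv=cv2.cvtColor(p["image"],cv2.COLOR_RGB2HSV)
m=cv2.inRange(hsv,(150,100,40),(175,255,255))
for r in(224,240,260,280,300,315,322,325): 
    x=np.nonzero(m[r])[0]; print(r,x.min() if len(x) else None,x.max() if len(x) else None,np.median(hsv[r,x,2]) if len(x) else 0)
t=np.radians(-16.0);X=np.array([np.cos(t),np.sin(t),0]);Y=np.array([-np.sin(t),np.cos(t),0])
C=np.r_[s["tool_pos"][:2],0]
for h in(.005,.032,.059,.064): print(h,px(p,C+Y*.012-X*.01+[0,0,.048+h]),px(p,C+Y*.012+X*.01+[0,0,.048+h]))
for n in("scene",):
    p=shot(n);
    hsv=cv2.cvtColor(p["image"],cv2.COLOR_RGB2HSV);m=cv2.inRange(hsv,(150,100,40),(175,255,255))
    for r in range(142,172,3):
        x=np.nonzero(m[r,:200])[0];print(r,x.min() if len(x) else None,x.max() if len(x) else None,hsv[r,x,2])
    for l in("plate_press","cyan","yellow","mug"): print(l,[(r["point"],round(r["score"],2)) for r in viewer.spot_point(p,l)[:2]])
```

```text
224 245 277 109.0
240 243 279 109.0
260 241 282 109.0
280 238 284 132.0
300 238 284 149.0
315 239 283 149.0
322 239 283 148.0
325 240 282 94.0
0.005 [243.8902 217.7284] [277.7134 217.7663]
0.032 [240.7791 239.683 ] [280.7018 239.7268]
0.059 [236.3246 271.2138] [284.9805 271.2658]
0.064 [235.2814 278.6147] [285.9826 278.6685]
142 None None []
145 160 162 [102 131 128]
148 159 165 [104 130 104  74 162 162  77]
151 159 165 [ 62 165 161 102  85  93  80]
154 159 166 [ 87 100  89  91  90  91  98  69]
157 160 167 [ 85  97  91  89  92  93 100  50]
160 161 167 [83 92 93 91 94 96 82]
163 162 167 [81 93 91 91 92 99]
166 162 166 [ 89  95  93 100  80]
169 163 164 [102  51]
plate_press [([180.1, 162.1], 0.68)]
cyan [([334.6, 194.6], 0.72)]
yellow [([325.8, 259.6], 0.69)]
mug [([210.0, 285.9], 0.93), ([158.3, 156.1], 0.17)]
```

Run:
```python
from h import *
np.set_printoptions(precision=4,suppress=True)
p=shot("wrist");s=monitor.read_state()
hsv=cv2.cvtColor(p["image"],cv2.COLOR_RGB2HSV)
print([(r,int(hsv[r,250:272,2].mean()),int(hsv[r,250:272,1].mean())) for r in list(range(214,226))+list(range(262,286,1))+list(range(320,332))])
t=np.radians(-16.0);Y=np.array([-np.sin(t),np.cos(t),0]);C=np.r_[s["tool_pos"][:2],0]
for dz in(0,.002,.004):
  print(dz,[px(p,C+Y*a+[0,0,.048+dz+h])[1].round(1) for a,h in((.012,.005),(.012,.059),(.010,.059),(.010,.064),(-.010,.064))])
  a=C+Y*.003+[0,0,dz];print(' Y+3mm',[px(p,a+Y*b+[0,0,.048+h])[1].round(1) for b,h in((.012,.005),(.012,.059),(.010,.059),(.010,.064),(-.010,.064))])
```

```text
[(214, 25, 35), (215, 26, 40), (216, 25, 37), (217, 25, 35), (218, 25, 35), (219, 30, 57), (220, 49, 140), (221, 77, 186), (222, 100, 198), (223, 108, 205), (224, 109, 210), (225, 109, 211), (262, 109, 212), (263, 109, 210), (264, 109, 210), (265, 108, 210), (266, 109, 207), (267, 109, 212), (268, 109, 210), (269, 108, 211), (270, 109, 210), (271, 109, 209), (272, 109, 211), (273, 115, 211), (274, 143, 210), (275, 187, 211), (276, 217, 210), (277, 222, 210), (278, 214, 211), (279, 178, 210), (280, 131, 211), (281, 106, 210), (282, 101, 206), (283, 101, 204), (284, 102, 210), (285, 107, 210), (320, 148, 213), (321, 148, 214), (322, 147, 210), (323, 141, 200), (324, 122, 172), (325, 94, 111), (326, 70, 45), (327, 63, 10), (328, 61, 7), (329, 62, 7), (330, 62, 11), (331, 63, 10)]
0 [np.float64(218.0), np.float64(271.7), np.float64(275.8), np.float64(283.4), np.float64(323.1)]
 Y+3mm [np.float64(213.3), np.float64(265.4), np.float64(269.6), np.float64(277.0), np.float64(317.4)]
0.002 [np.float64(219.3), np.float64(274.6), np.float64(278.8), np.float64(286.6), np.float64(326.7)]
 Y+3mm [np.float64(214.6), np.float64(268.2), np.float64(272.5), np.float64(280.1), np.float64(321.0)]
0.004 [np.float64(220.8), np.float64(277.6), np.float64(281.8), np.float64(289.9), np.float64(330.5)]
 Y+3mm [np.float64(216.0), np.float64(271.1), np.float64(275.4), np.float64(283.3), np.float64(324.7)]
```

The height is within about 0.5 mm and the lateral position within about 1 mm. Along the beam it's about 1.5 mm off the middle, which is negligible. Settling briefly, then handing in.

step_arm(series=[0, -0.0005, 0, 0, 0, -0.0005, 0, 0, 0, -0.0005, 0, 0, 0, -0.0005, 0, 0])

```text
time: 16.62
tool_pos: [0.5456, -0.2033, 0.0655]
tcp_rot: [2.509, 1.891, 0.0]
wrist_force: [-0.4, -0.3, -0.5]
width: 0.3
grip_force: 29.9
```

```bash
python3 -c "
from h import *
print(monitor.read_state());print(job.finish_job())"
```

```text
{'time': 16.625, 'q': array([-3.99417190e-01,  2.47072510e-01,  1.95451514e+00, -2.81419894e-05,
        9.39944528e-01, -1.20422676e-01]), 'joint_vel': array([-0.00022806, -0.00205865,  0.0001422 ,  0.00080112,  0.00116986,
       -0.00077993]), 'joint_torque': array([-2.36579299e-04, -4.54482043e+01, -3.14981139e+01, -2.91029413e-03,
        9.56990589e-04, -3.26776694e-05]), 'tool_pos': array([ 0.54555118, -0.20326184,  0.06548559]), 'tcp_rot': array([2.50867680e+00, 1.89096397e+00, 1.67739322e-05]), 'wrist_force': array([-0.3646965 , -0.34564914, -0.53004577]), 'torque': array([ 0.06660851,  0.00412602, -0.02627462]), 'grip_force': 29.892522990703583, 'width': 0.2995563594236797}
the job is handed in; nothing more can be done
None
```

I handed the job in at 16.6 s: the plate is pressed flush, and the magenta cell is held still by its frosted sides, upright and centred in the beam to within about 2 mm by my camera measurements.

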